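# Mount a keyed take-up spool on the winder

### The job

Mount the empty spool with the four key slots on the upright spindle of the small winder: lower it on while holding it rather than dropping it, and turn it by feel, pressing only lightly, until its slots drop over the two drive lugs below and it sits fully home on the drive disc, then let go. Leave the plain round-bore spool and the other things on the worktop where they are.

Things in the scene. Friction and masses are not known exactly. Their poses are not given: they have to be found in the camera images.
- keyed_spool_centre (a point): Centre, half-way up, of the aluminium spool to be mounted. It stands upright: two flanges 50 mm across, 6 mm thick, on a 38 mm core; 34 mm high, about 110 g; grip it across both flanges. Its 14.4 mm bore has four key slots 8.5 mm wide, 90 degrees apart along this point's x and y, reaching 16 mm from the axis; bore and slots run right through, both ends are alike. z: spool axis, up.
- plain_spool_centre (a point): Centre (half-way up, on the axis) of the other spool, a bystander: same size and material, but its 14.4 mm bore is plain and round, without slots, so that it cannot go over the drive lugs.
- seat (a point): On the spindle axis, at the upper face of the winder's drive disc (42 mm across), 60 mm above the worktop: the spool's underside rests here when fully home, its centre 17 mm above. z is up. The winder is fixed: a grey base 80 x 130 mm with a ribbed gear housing (42 mm high, 41 to 83 mm from the axis towards this point's +y) and an aluminium pedestal under the disc.
- lug_top (a point): On the spindle axis, at the height of the tops of the two drive lugs: they stand 7 mm up from the disc on opposite sides, 5 mm wide, 6.5 to 14 mm off the axis. The spool rests on them, 7 mm too high, until slots meet lugs to about 7 degrees. The disc is stiff (gives above 0.3 N m) and stands at any angle, NOT shown by this point's axes; turning the spool up to 90 degrees always finds the lugs.
- spindle_tip (a point): Top of the fixed steel spindle on its axis, 43 mm above the seat. The spindle is 13 mm in diameter, its uppermost 8 mm tapering to 4 mm.
- caliper: A caliper lying flat, 62 x 160 x 13 mm, on the dark mat to the left; origin under its centre. To be left alone.
- spacer_block: A ground steel block, 20 x 50 x 25 mm, near the front edge; origin under its centre. To be left alone.
- loupe: A black stand magnifier, 37 mm across and 40 mm high, on the dark mat to the left; origin under its centre. To be left alone.
Mind the look-alikes: they are no part of the job. What is shaped like the part that bears keyed_spool_centre but blue, brown or purple is not meant.

How it is judged:
By the outcome, as a careful person would: the job done as asked, in the order asked, and still so for the second after the job is handed in, with the robot touching nothing.
It also fails if it takes over 48 s, if anything falls off the work surface, if the arm or the gripper's body presses on something with over 40 N, if the wrist force passes 120 N, or if a joint passes its speed limit or range.

### The arm

A 7-joint arm with a two-finger parallel gripper is mounted at the origin on a cart in front of the work surface, level with it; the furniture and walls round the work are solid. World frame = base frame: x ahead of the robot, y to its left, z up, the work surface at z = 0. Lengths are in mm, angles in rad, forces in N, time in s.
With the tool pointing down it reaches from about 400 to 900 mm from the base axis. Payload 5.5 kg.
Tool frame: the origin (TCP) lies between the finger pads; the fingertips stand 14 mm ahead of it and the grasp point (between the pads) lies 5 mm behind it; x points along the fingers, y is the direction in which the jaws open and shut, and the axes are right-handed (so a half turn about x gives the same grasp; the last joint's range is limited). The gripper opens to 92 mm and grips with 3 to 60 N. Pads are 19 mm wide; open, the fingers measure 130 mm over their backs; the gripper's body (75 mm by 190 mm) begins 47 mm behind the grasp point.
Start: joints at [-0.937, 0.501, -0.427, 1.55, 0.221, 1.138, -0.21], TCP at [235.498, 605.838, 240.729] pointing down, gripper open.
Joint ranges: [-2.88, 2.88], [-0.31, 2.03], [-1.54, 1.56], [0.2, 2.42], [-1.41, 4.55], [0.19, 2.02], [-2.57, 2.57]. Speed limits (rad/s): [2.57, 2.57, 3.14, 3.14, 3.14, 3.14, 3.14].

### API

Orientations are given as a unit quaternion [x, y, z, w].
In Python, from workcell import r gives the robot as it stands.
- The arm moves only by the shell command python3 -m crank 'ROWS' [OPENING] [FORCE]. ROWS is a JSON object of lists of equal length, an entry for each row: "linear": the shift along the world's x, y, z in m, a list of three; "turn": the turn about the world's z in rad. A call has exactly 10 rows; each row is the pose to reach, as a shift and turn from the pose commanded when the call began; what a row does not reach only later rows make up. A row lasts 1/12 s, in which the tool goes at most 41.7 mm and 7.16 degrees, less where a joint would pass 70% of its speed; a pose out of reach is approached as far as the arm can. A call with a gripper value outside its range is refused whole. OPENING is the opening, from 0 (shut) to 1 (fully open), set as the call begins (- or left out, the last holds). The fingers move at their own pace and stop on an object; FORCE is the grip in N (left out, the last holds). Time passes only in rows, so rows that repeat a pose let the fingers close, or fill a call up. It gives the time, the measured TCP pose, the force and the opening at its end, in the units of the state.
- r.read_state(): the state, without advancing time (a new reading comes with each control period).
- r.capture(name): name is "side" or "top"; returns the picture (400x640x3 uint8, red, green, blue); there is no depth.
- r.camera_info(name): a dict with "mtx" (3x3 intrinsics, pixels), "k1" (the pictures are not rectified: a ray, as slopes to the right and down, at radius r is drawn at 1 + k1 r^2 times it, then the intrinsics apply), "world_to_cam" (4x4, takes a point from world to camera coordinates). Camera axes: x right, y up, looking along -z (the intrinsics and any distortion apply to the point x, -y, -z); pixel columns grow to the right and rows downward; lengths in mm; the calibration is good to about 2 mm. A picture is of the moment at which its call begins. camera_info takes no time and is no camera call.
- r.finish_job(): hands the job in, once; it reports no verdict.
Trained networks look in the newest picture that a camera, given by its name, has taken for a name from the list of things; names that differ only in an ending like _2 or _b are one class to them, and where a whole thing is asked for, a point or a joint stands for the part that bears it (a point fixed in the world has none). Each returns a list of dicts, best first, with "confidence" (0 to 1); they miss things now and then, are a little off and sometimes report something else, mostly with a low value. They report only what shows in the picture. A call takes as long as a camera call. They do not tell look-alikes from the thing itself.
- r.regions_of(camera, label): "pixels" (400x640 bool, what is visible of it) and "bbox" ([left, top, right, bottom] in pixels, round what is visible of it).
The state is a dict: "time": time; "q": joint angles; "qd": joint speeds; "tau": joint torques, N m; "tcp_pos": TCP position; "orientation": TCP orientation; "contact_force": force on the tool from outside, world axes, zero at the start; "wrist_torque": the same for the moment, N m; "gripper_width": finger opening in mm.
Only numpy, scipy, OpenCV 4.12 (cv2) and the standard library are available. Lean on these libraries where they do the work, as an engineer would, in place of code of your own. Each camera call takes 0.05 s, during which the arm holds its last target.

## Working session

There is one attempt and no reset: what is moved stays moved. The work goes in short steps, Python scripts to look and compute and a shell command to move; the robot and the scene stay as the last step left them, time stands still between calls to the robot, and variables do not carry over. Pictures are saved under pics/ and viewed, and the job is handed in when it is done.

```bash
ls; mkdir -p pics; cat > h.py <<'E'
import numpy as np, cv2
from workcell import r
def info(n):
    c=r.camera_info(n); return np.array(c["mtx"],float),c["k1"],np.array(c["world_to_cam"],float)
def proj(n,P):
    K,k1,T=info(n); P=np.atleast_2d(P).astype(float)
    c=P@T[:3,:3].T+T[:3,3]; s=np.c_[c[:,0]/-c[:,2],-c[:,1]/-c[:,2]]
    rr=(s**2).sum(1,keepdims=True); s=s*(1+k1*rr); return s@K[:2,:2].T+K[:2,2]
def ray(n,uv):
    K,k1,T=info(n); d=(np.array(uv,float)-K[:2,2])@np.linalg.inv(K[:2,:2]).T
    s=d.copy()
    for _ in range(20): s=d/(1+k1*(s@s))
    R=T[:3,:3]; return -R.T@T[:3,3], R.T@np.array([s[0],-s[1],-1.])
def atz(n,uv,z):
    o,d=ray(n,uv); return o+d*(z-o[2])/d[2]
def save(n,f,crop=None,k=1):
    im=r.capture(n)[:,:,::-1]
    if crop: im=im[crop[1]:crop[3],crop[0]:crop[2]]
    cv2.imwrite("pics/"+f,cv2.resize(im,None,fx=k,fy=k,interpolation=cv2.INTER_CUBIC))
E
python3 - <<'E'
from h import *
for n in("top","side"):
    save(n,n+"0.png"); K,k,T=info(n); print(n,K.tolist(),k,(-T[:3,:3].T@T[:3,3]).round(),T[:3,:3].round(2).tolist())
    for l in("keyed_spool_centre","plain_spool_centre","seat","spindle_tip"):
        try:
            for d in r.regions_of(n,l): print(n,l,round(d["confidence"],2),d["bbox"],d["pixels"].sum())
        except Exception as e: print(l,e)
s=r.read_state();print(s)
E
```

```text
pics
top [[366.49539614953784, 0.0, 321.5210345961256], [0.0, 366.49539614953784, 199.91685854797774], [0.0, 0.0, 1.0]] -0.00869115760033916 [306. 318. 939.] [[-0.18, -0.98, 0.01], [0.96, -0.17, 0.2], [-0.2, 0.04, 0.98]]
top keyed_spool_centre 0.82 [342.8, 227.7, 363.0, 251.7] 339
top keyed_spool_centre 0.74 [191.5, 170.2, 217.8, 197.2] 377
top keyed_spool_centre 0.61 [310.9, 235.4, 331.2, 255.1] 317
top keyed_spool_centre 0.4 [363.7, 145.2, 418.0, 179.1] 1393
top plain_spool_centre 0.73 [304.2, 154.5, 324.0, 179.0] 358
top seat 0.96 [370.0, 146.5, 415.7, 175.6] 1488
top seat 0.65 [296.5, 197.9, 318.7, 219.5] 284
top seat 0.57 [241.9, 180.8, 257.5, 200.8] 187
top spindle_tip 0.58 [362.6, 146.7, 417.0, 176.3] 1467
side [[382.4502491503599, 0.0, 314.8624902829966], [0.0, 382.4502491503599, 206.3501156988532], [0.0, 0.0, 1.0]] 0.011034294806308487 [ 301. -369.  570.] [[0.97, -0.25, 0.01], [0.13, 0.54, 0.83], [-0.21, -0.81, 0.55]]
side keyed_spool_centre 0.79 [263.4, 236.2, 283.7, 261.7] 476
side keyed_spool_centre 0.72 [264.4, 258.6, 292.4, 285.0] 613
side keyed_spool_centre 0.66 [325.7
[... 286 characters left out ...]
5.2, 338.9] 2695
{'time': 0.5, 'q': array([-0.93677908,  0.50092698, -0.42700801,  1.55038634,  0.22077674,
        1.13827889, -0.21031626]), 'qd': array([ 0.00191705, -0.00191188,  0.00181779, -0.00092235, -0.00115901,
       -0.00036856, -0.00199262]), 'tau': array([ 2.76166553e-03, -5.65917885e+01, -5.80329537e+00, -2.79215598e+01,
       -6.65441249e-02,  2.22033996e-02,  6.71683279e-05]), 'tcp_pos': array([235.50116262, 605.84841557, 240.71812348]), 'orientation': array([ 0.13036324,  0.69501222, -0.13033933,  0.69496409]), 'contact_force': array([-0.55051618,  0.03678547,  0.47838572]), 'wrist_torque': array([ 0.03532274, -0.02818354, -0.02561219]), 'gripper_width': 91.79048730469022}
```

View pics/top0.png

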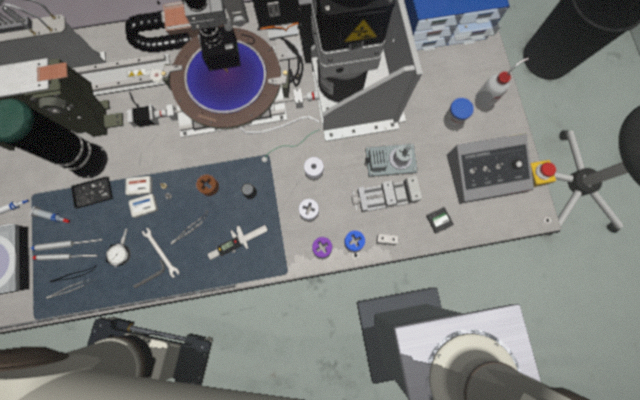

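View pics/side0.png

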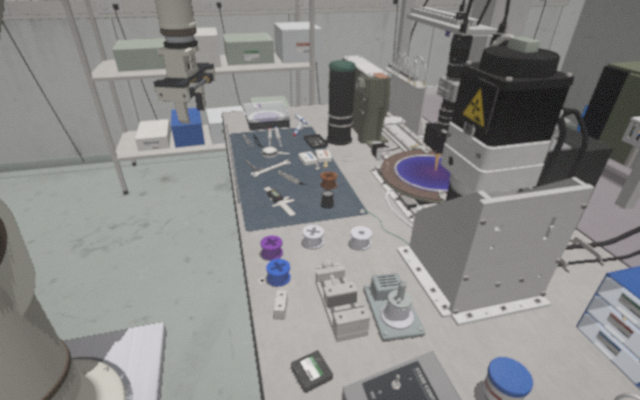

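```bash
python3 - <<'E'
import cv2
a=cv2.imread("pics/top0.png");cv2.imwrite("pics/top0c.png",cv2.resize(a[130:275,180:430],None,fx=3.2,fy=3.2,interpolation=cv2.INTER_CUBIC))
a=cv2.imread("pics/side0.png");cv2.imwrite("pics/side0c.png",cv2.resize(a[165:345,245:435],None,fx=3.3,fy=3.3,interpolation=cv2.INTER_CUBIC))
E
```

```text
(no output)
```

View pics/top0c.png

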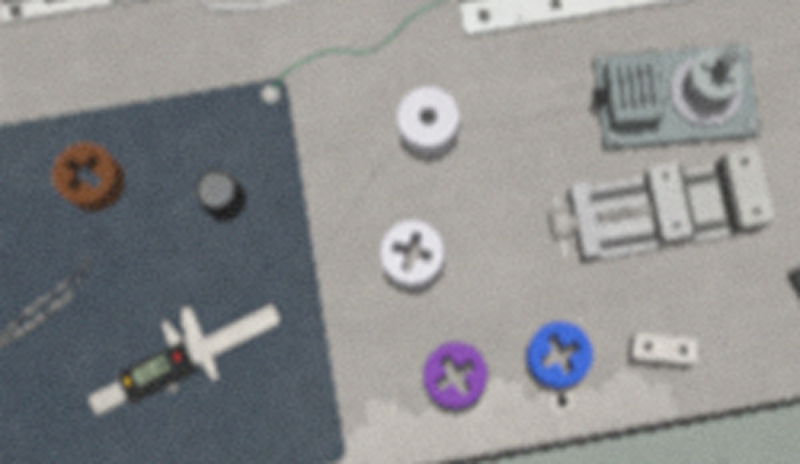

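View pics/side0c.png

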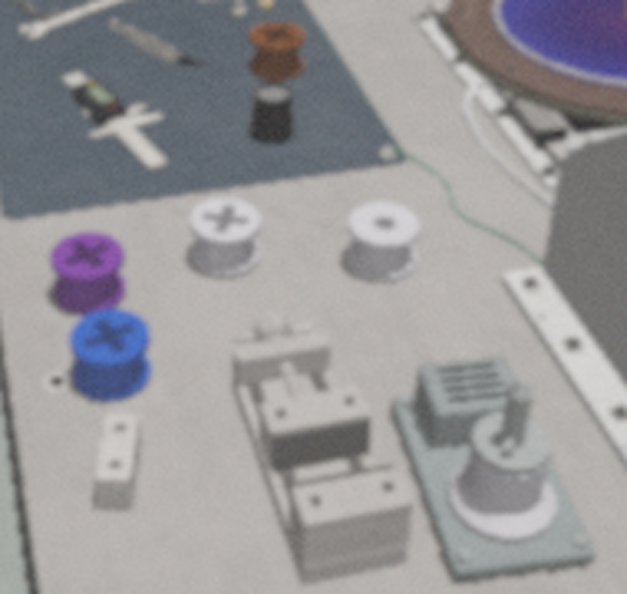

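The target candidates in the top picture are:
- white with an X of slots, at (309,209)
- white with a round bore, at (313,167), which is the plain bystander
- blue, at (354,241)
- purple, at (321,247)
- brown, at (206,184)

By the description I choose (309,209); in the close crop it is white with four slots. In the side view it is at (313,232). The winder is at top (401,158), with its spindle at side (402,285).

```bash
cat >> h.py <<'E'
from scipy.ndimage import map_coordinates, gaussian_filter
def fitcircle(im,n,xy,z,R,dark_in=False,rng=8):
    g=gaussian_filter(im.astype(float).mean(2),0.6); t=np.linspace(0,2*np.pi,72,endpoint=False)
    best=[]
    def ring(c,r_): 
        p=proj(n,np.c_[c[0]+r_*np.cos(t),c[1]+r_*np.sin(t),np.full(72,z)]); return map_coordinates(g,[p[:,1],p[:,0]],order=1)
    for dx in np.arange(-rng,rng+.1,.5):
        for dy in np.arange(-rng,rng+.1,.5):
            c=(xy[0]+dx,xy[1]+dy); d=ring(c,R-2.5)-ring(c,R+2.5)
            best.append((np.clip(-d if dark_in else d,-20,40).mean(),*c))
    return max(best)
E
python3 - <<'E'
from h import *
a={n:cv2.imread(f"pics/{n}0.png") for n in("top","side")}
for nm,uv,z in (("keyed",{"top":(308.8,208.1),"side":(313.8,231)},34),("plain",{"top":(313.5,166.5),"side":(361,233)},34),("disc",{"top":(401,157.5),"side":(399,298)},60),("tip",{"top":(407,147),"side":(402,283.5)},103),
  ("blue",{"top":(354.5,240),"side":(279,267)},34),("purple",{"top":(322,247),"side":(271,241)},34)):
    for n in uv:
        p=atz(n,uv[n],z); f=fitcircle(a[n],n,p,z,25 if z==34 else 21) if z<100 else ""
        print(nm,n,p.round(1),np.round(f,1) if z<100 else "")
# machine plate/vise
for uv in ((328,138),(403,125),(418,75),(351,205),(414,178)): print(uv,atz("top",uv,0).round())
E
```

```text
keyed top [476.1 314.7  34. ] [ 39.5 476.1 316.2]Traceback (most recent call last):
  File "<stdin>", line 6, in <module>
  File "h.py", line 28, in fitcircle
    c=(xy[0]+dx,xy[1]+dy); d=ring(c,R-2.5)-ring(c,R+2.5)
                             ~~~~^^^^^^^^^
  File "h.py", line 25, in ring
    p=proj(n,np.c_[c[0]+r_*np.cos(t),c[1]+r_*np.sin(t),np.full(72,z)]); return map_coordinates(g,[p[:,1],p[:,0]],order=1)
  File "h.py", line 6, in proj
    K,k1,T=info(n); P=np.atleast_2d(P).astype(float)
           ~~~~^^^
  File "h.py", line 4, in info
    c=r.camera_info(n); return np.array(c["mtx"],float),c["k1"],np.array(c["world_to_cam"],float)
ValueError: time passes only in moves, steps and waits
```

```bash
sed -i 's/^def info(n):/import functools\n@functools.lru_cache(None)\ndef info(n):/' h.py
python3 - <<'E'
from h import *
a={n:cv2.imread(f"pics/{n}0.png") for n in("top","side")}
for nm,uv,z in (("keyed",{"top":(308.8,208.1),"side":(313.8,231)},34),("plain",{"top":(313.5,166.5),"side":(361,233)},34),("disc",{"top":(401,157.5),"side":(399,298)},60),("tip",{"top":(407,147),"side":(402,283.5)},103),
  ("blue",{"top":(354.5,240),"side":(279,267)},34),("purple",{"top":(322,247),"side":(271,241)},34)):
    for n in uv:
        p=atz(n,uv[n],z); f=fitcircle(a[n],n,p,z,25 if z==34 else 21) if z<100 else ""
        print(nm,n,p.round(1),np.round(f,1) if z<100 else "")
for uv in ((328,138),(403,125),(418,75),(351,205),(414,178)): print(uv,atz("top",uv,0).round())
print(r.read_state()["time"])
E
python3 - <<'E'
import cv2
a=cv2.imread("pics/top0.png");b=cv2.imread("pics/side0.png")
x=cv2.resize(a[135:185,360:425],None,fx=6,fy=6,interpolation=cv2.INTER_CUBIC);y=cv2.resize(b[268:340,360:425],None,fx=6,fy=6,interpolation=cv2.INTER_CUBIC)
y=cv2.copyMakeBorder(y,0,0,0,0,0);x=cv2.copyMakeBorder(x,0,y.shape[0]-x.shape[0],0,0,0);cv2.imwrite("pics/w0.png",cv2.hconcat([x,y]))
E
```

```text
keyed top [476.1 314.7  34. ] [ 39.5 476.1 316.2]
keyed side [476.4 316.1  34. ] [ 21.  474.4 317.6]
plain top [581.2 284.5  34. ] [ 37.7 582.7 284.5]
plain side [580.  282.6  34. ] [ 21.1 581.  285.6]
disc top [558.2  64.7  60. ] [  6.6 566.2  56.7]
disc side [566.5  55.8  60. ] [ 18.9 567.5  56.3]
tip top [569.2  57.1 103. ] 
tip side [563.  49. 103.] 
blue top [377.6 217.3  34. ] [ -3.4 381.6 209.3]
blue side [377.3 215.   34. ] [  1.2 369.3 219. ]
purple top [374.7 299.2  34. ] [ -4.  382.7 307.2]
purple side [374.6 303.2  34. ] [ -4.1 382.6 295.2]
(328, 138) [664. 231.   0.]
(403, 125) [666.  22.   0.]
(418, 75) [806. -54.   0.]
(351, 205) [471. 205.   0.]
(414, 178) [514.  26.   0.]
0.5
```

View pics/w0.png

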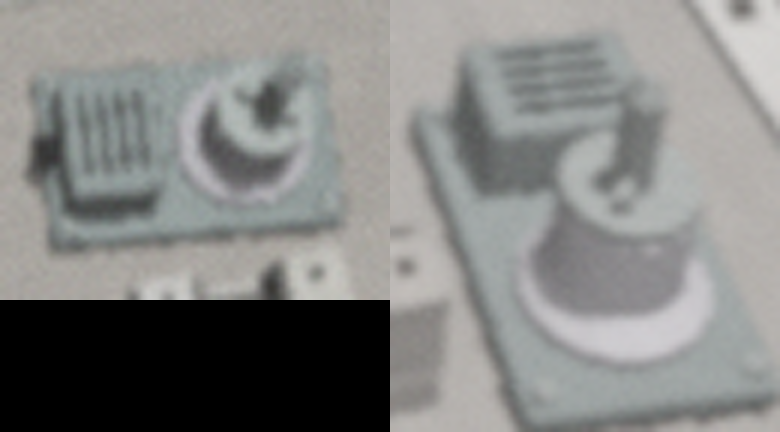

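```bash
python3 - <<'E'
from h import *
a={n:cv2.imread(f"pics/{n}0.png") for n in("top","side")}
for n,uv in (("top",(404.5,153.7)),("side",(399.7,299))):
    p=atz(n,uv,60);print(n,p.round(1),np.round(fitcircle(a[n],n,p,60,21,rng=6),1))
print(atz("top",(409.2,147),103).round(1),atz("side",(402.5,281.3),103).round(1))
# spool slot orientation: sample ring r=11 at z=34
for n,c in (("top",(476.1,316.2)),("side",(475.5,317))):
    g=a[n].astype(float).mean(2);t=np.radians(np.arange(0,360,2));S=0
    for rr in (9,10,11,12,13):
        p=proj(n,np.c_[c[0]+rr*np.cos(t),c[1]+rr*np.sin(t),t*0+34]);S=S+map_coordinates(g,[p[:,1],p[:,0]],order=1)
    print(n,"slot angle mod 90",np.degrees(np.angle(-(S*np.exp(4j*t)).sum()))/4)
c=np.array([566.5,56.5])
for n in a:
    p=proj(n,[[*c,60],[*c,67],[*c,103],[c[0]+10,c[1],67],[c[0],c[1]+10,67]]);print(n,p.round(1).tolist())
E
```

```text
top [566.5  53.8  60. ] [ 15.7 570.5  53.8]
side [566.7  53.3  60. ] [ 18.9 567.2  56.3]
[568.3  51.8 103. ] [566.1  53.6 103. ]
top slot angle mod 90 -26.721611329160808
side slot angle mod 90 -26.34881594238269
top [[403.5, 153.9], [404.1, 153.0], [407.5, 148.0], [403.2, 149.2], [400.2, 153.6]]
side [[398.8, 297.7], [399.3, 294.9], [402.0, 280.1], [404.5, 293.9], [396.9, 290.9]]
```

```bash
python3 - <<'E'
from h import *
c=(567,55)
out=[]
for n in("side","top"):
    g=cv2.imread(f"pics/{n}0.png")
    for z in (60,67):
        s=np.linspace(-24,24,260);X,Y=np.meshgrid(s,-s)  # right=+x? up=+y
        p=proj(n,np.c_[c[0]+X.ravel(),c[1]+Y.ravel(),np.full(X.size,z)]).astype(np.float32)
        o=cv2.remap(g,p[:,0].reshape(X.shape),p[:,1].reshape(X.shape),cv2.INTER_CUBIC)
        o=np.clip((o.astype(float)-60)*1.6,0,255).astype(np.uint8);cv2.circle(o,(130,130),114,(0,255,0),1);cv2.circle(o,(130,130),35,(0,0,255),1);out.append(o)
cv2.imwrite("pics/w1.png",cv2.vconcat([cv2.hconcat(out[:2]),cv2.hconcat(out[2:])]))
s=r.read_state();from scipy.spatial.transform import Rotation as Ro
print(Ro.from_quat(s["orientation"]).as_matrix().round(3))
E
```

```text
[[-0.     0.362  0.932]
 [ 0.     0.932 -0.362]
 [-1.     0.    -0.   ]]
```

View pics/w1.png

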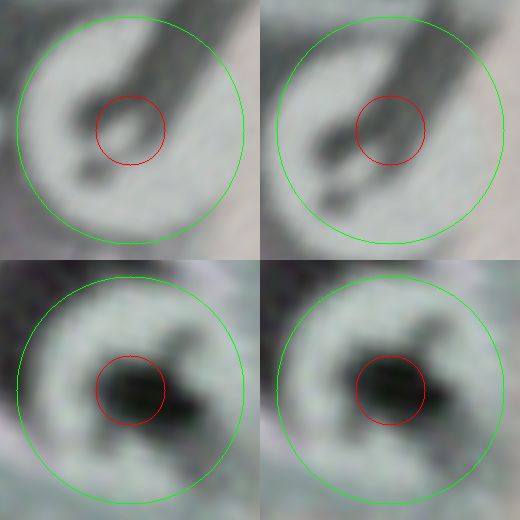

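```bash
python3 -m crank '{"linear":[[0.012,-0.0145,-0.005],[0.036,-0.043,-0.015],[0.064,-0.077,-0.026],[0.093,-0.112,-0.038],[0.122,-0.147,-0.05],[0.151,-0.182,-0.062],[0.18,-0.217,-0.074],[0.208,-0.25,-0.086],[0.23,-0.277,-0.096],[0.24,-0.289,-0.1]],"turn":[0.06,0.12,0.18,0.24,0.3,0.36,0.42,0.48,0.54,0.6]}' 0.72 20
```

```text
time: 1.33
tcp_pos: [477.0, 314.7, 140.4]
orientation: [-0.082, 0.702, 0.082, 0.703]
contact_force: [0.8, 0.6, -0.1]
gripper_width: 65.9
```

```bash
python3 - <<'E'
from h import *
for n in("top","side"):
    g=r.capture(n)[:,:,::-1]; u=proj(n,[[475.8,316.7,34]])[0].astype(int)
    cv2.imwrite(f"pics/{n}1.png",cv2.resize(g[max(u[1]-70,0):u[1]+50,u[0]-75:u[0]+75],None,fx=3,fy=3,interpolation=cv2.INTER_CUBIC))
s=r.read_state();print(s["tcp_pos"],s["q"].round(2),s["time"])
E
python3 -c "
import cv2;a=cv2.imread('pics/top1.png');b=cv2.imread('pics/side1.png');cv2.imwrite('pics/b1.png',cv2.resize(cv2.hconcat([a,b]),None,fx=.88,fy=.88))"
```

```text
[480.45519021 307.84097153 138.55364949] [-0.27  0.49 -0.45  1.84  0.27  0.88  0.94] 1.4333
```

View pics/b1.png

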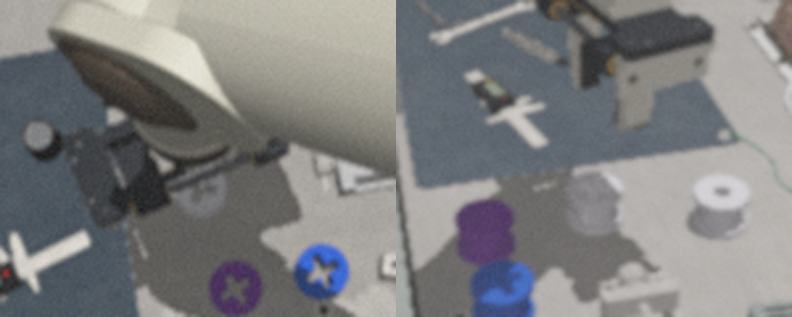

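The picture shows the jaws above the keyed spool, with the arm still swinging a little. The spool itself is in shadow and has not moved. I'll go partway down and let the arm settle.

```bash
python3 -m crank '{"linear":[[0,0,0],[0,0,-0.005],[0,0,-0.02],[0,0,-0.04],[0,0,-0.06],[0,0,-0.073],[0,0,-0.08],[0,0,-0.08],[0,0,-0.08],[0,0,-0.08]],"turn":[0,0,0,0,0,0,0,0,0,0]}' 
python3 - <<'E'
from h import *
for n in("top","side"):
    g=r.capture(n)[:,:,::-1]; u=proj(n,[[475.8,316.7,34]])[0].astype(int)
    cv2.imwrite(f"pics/{n}2.png",cv2.resize(g[max(u[1]-50,0):u[1]+40,u[0]-65:u[0]+65],None,fx=3,fy=3,interpolation=cv2.INTER_CUBIC))
s=r.read_state();print(s["tcp_pos"],s["qd"].round(3),s["time"])
a=cv2.imread('pics/top2.png');b=cv2.imread('pics/side2.png');cv2.imwrite('pics/b2.png',cv2.hconcat([a,b]))
E
```

```text
time: 2.27
tcp_pos: [475.9, 317.8, 61.7]
orientation: [-0.081, 0.702, 0.081, 0.703]
contact_force: [-0.1, -0.8, 0.4]
gripper_width: 66.2
[476.18423597 317.52477772  61.87690269] [ 0.006  0.001  0.002  0.004  0.001 -0.002  0.001] 2.3667
```

View pics/b2.png

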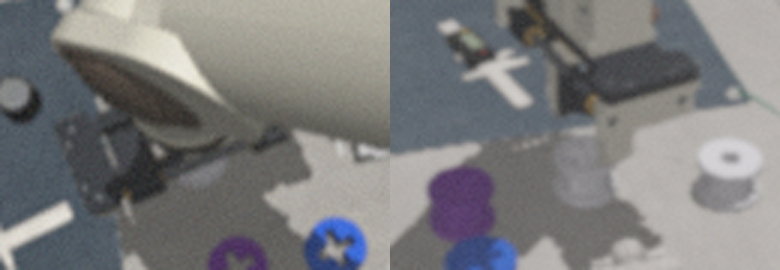

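The side view shows the fingers straddling the spool at (585,170), with the plain spool clear of them. Next I go down and close.

```bash
python3 -m crank '{"linear":[[0,0,-0.006],[0,0,-0.014],[0,0,-0.022],[0,0,-0.03],[0,0,-0.036],[0,0,-0.04],[0,0,-0.0425],[0,0,-0.044],[0,0,-0.044],[0,0,-0.044]],"turn":[0,0,0,0,0,0,0,0,0,0]}' 
python3 -m crank '{"linear":[[0,0,0],[0,0,0],[0,0,0],[0,0,0],[0,0,0],[0,0,0],[0,0,0],[0,0,0],[0,0,0],[0,0,0]],"turn":[0,0,0,0,0,0,0,0,0,0]}' 0.4 25
```

```text
time: 3.2
tcp_pos: [475.6, 317.0, 16.9]
orientation: [-0.081, 0.702, 0.081, 0.703]
contact_force: [-0.0, 0.0, -0.4]
gripper_width: 66.4
time: 4.03
tcp_pos: [475.7, 316.9, 17.0]
orientation: [-0.081, 0.702, 0.081, 0.703]
contact_force: [-0.3, -1.4, 4.0]
gripper_width: 48.7
```

```bash
python3 -m crank '{"linear":[[0,0,0.004],[0,0,0.012],[0,0,0.026],[0,0,0.044],[0,0,0.064],[0,0,0.084],[0,0,0.1],[0,0,0.112],[0,0,0.118],[0,0,0.12]],"turn":[0,0,0,0,0,0,0,0,0,0]}' 
python3 -m crank '{"linear":[[0.002,-0.006,0],[0.008,-0.022,0],[0.017,-0.05,0],[0.03,-0.086,0],[0.045,-0.128,0],[0.06,-0.17,0],[0.074,-0.21,0],[0.084,-0.24,0],[0.09,-0.257,0],[0.092,-0.262,0]],"turn":[0,0,0,0,0,0,0,0,0,0]}'
python3 -m crank '{"linear":[[0,0,0],[0,0,0],[0,0,0],[0,0,0],[0,0,0],[0,0,0],[0,0,0],[0,0,0],[0,0,0],[0,0,0]],"turn":[0,0,0,0,0,0,0,0,0,0]}' 
python3 - <<'E'
from h import *
for n in("top","side"):
    g=r.capture(n)[:,:,::-1]; u=proj(n,[[567,55,110]])[0].astype(int)
    cv2.imwrite(f"pics/{n}3.png",cv2.resize(g[max(u[1]-45,0):u[1]+65,u[0]-65:u[0]+65],None,fx=3,fy=3,interpolation=cv2.INTER_CUBIC)); cv2.imwrite(f"pics/{n}3full.png",g)
s=r.read_state();print(s["tcp_pos"],s["qd"].round(3),s["time"],s["q"].round(2),s["gripper_width"],s["contact_force"],s["wrist_torque"])
a=cv2.imread('pics/top3.png');b=cv2.imread('pics/side3.png');cv2.imwrite('pics/b3.png',cv2.hconcat([a,b]))
E
```

```text
time: 4.87
tcp_pos: [476.1, 317.1, 138.3]
orientation: [-0.081, 0.702, 0.081, 0.703]
contact_force: [0.3, -0.1, -1.0]
gripper_width: 49.1
time: 5.7
tcp_pos: [567.7, 47.9, 135.1]
orientation: [-0.079, 0.704, 0.077, 0.702]
contact_force: [-0.2, 0.3, -1.2]
gripper_width: 49.1
time: 6.53
tcp_pos: [567.5, 54.9, 136.8]
orientation: [-0.081, 0.702, 0.081, 0.702]
contact_force: [0.1, 0.1, -2.1]
gripper_width: 49.1
[567.52650926  54.75986868 136.7432365 ] [-0.001  0.003 -0.    -0.     0.001  0.     0.001] 6.6333 [ 0.17  0.48 -0.4   1.84  0.24  0.86  1.45] 48.73299029432035 [-0.24800198  0.15488145 -1.54945032] [ 0.03860976  0.00208649 -0.04340642]
```

View pics/b3.png

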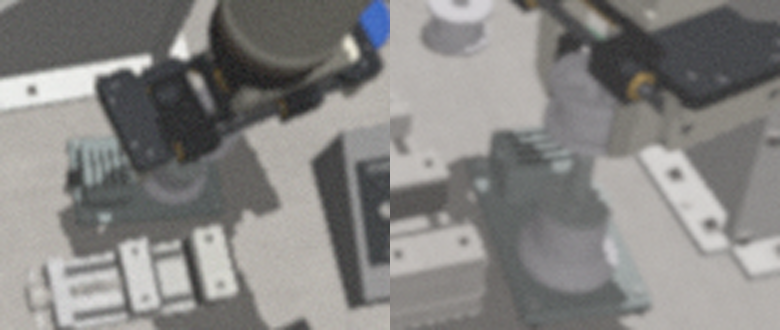

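```bash
python3 - <<'E'
from h import *
n="side"; g=cv2.imread("pics/side3full.png")
k=6; t=np.linspace(0,2*np.pi,60)
u=proj(n,[[567,55,100]])[0].astype(int); x0,y0=u[0]-45,u[1]-45
im=cv2.resize(g[y0:y0+95,x0:x0+95],None,fx=k,fy=k,interpolation=cv2.INTER_CUBIC)
im=np.clip(im.astype(float)*1.5-20,0,255).astype(np.uint8)
def dr(P,c):
    p=((proj(n,P)-[x0,y0]+.5)*k).astype(int); cv2.polylines(im,[p.reshape(-1,1,2)],False,c,1)
def circ(c,r_,z): return np.c_[c[0]+r_*np.cos(t),c[1]+r_*np.sin(t),t*0+z]
T=(567.5,54.8)
dr(circ(T,25,119.7),(0,255,0));dr(circ(T,25,153.7),(0,255,0));
A=(567.3,54.5)
dr(circ(A,21,60),(0,0,255)); dr(circ(A,2,103),(0,0,255));dr(circ(A,6.5,95),(0,0,255)); dr([[*A,60],[*A,103]],(255,255,0))
cv2.imwrite("pics/ov3.png",im)
E
```

```text
(no output)
```

View pics/ov3.png

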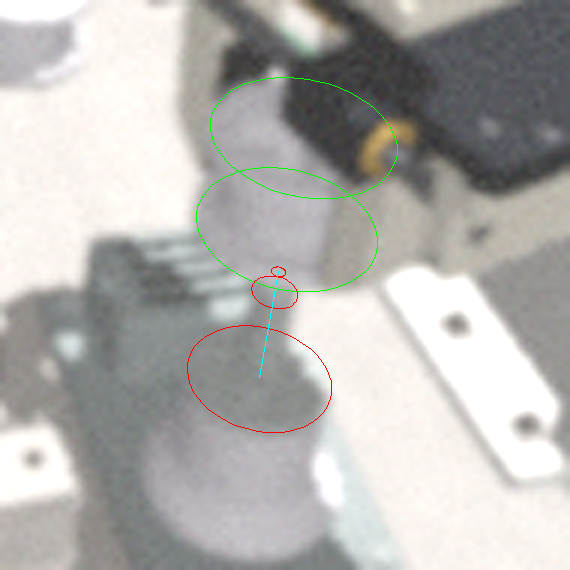

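The projected spool outline lies on the held spool, and the spindle shows under its middle. I'll lower slowly onto the taper.

```bash
python3 -m crank '{"linear":[[0,0,-0.004],[0,0,-0.008],[0,0,-0.012],[0,0,-0.015],[0,0,-0.017],[0,0,-0.019],[0,0,-0.021],[0,0,-0.022],[0,0,-0.022],[0,0,-0.022]],"turn":[0,0,0,0,0,0,0,0,0,0]}'; python3 -c "
from workcell import r
s=r.read_state();print(s['tcp_pos'].round(2),s['contact_force'].round(2),s['wrist_torque'].round(3))"
```

```text
time: 7.47
tcp_pos: [567.6, 54.8, 114.8]
orientation: [-0.081, 0.702, 0.081, 0.702]
contact_force: [-0.5, -1.2, -1.4]
gripper_width: 48.6
[567.55  54.85 114.77] [-0.47 -1.2  -1.39] [0.027 0.013 0.013]
```

```bash
python3 -m crank '{"linear":[[0,0,-0.001],[0,0,-0.002],[0,0,-0.003],[0,0,-0.004],[0,0,-0.005],[0,0,-0.006],[0,0,-0.007],[0,0,-0.007],[0,0,-0.007],[0,0,-0.007]],"turn":[0,0,0,0,0,0,0,0,0,0]}'; python3 -c "
from workcell import r
s=r.read_state();print(s['tcp_pos'].round(2),s['contact_force'].round(2),s['wrist_torque'].round(3))"
```

```text
time: 8.3
tcp_pos: [568.4, 55.2, 108.0]
orientation: [-0.081, 0.702, 0.081, 0.703]
contact_force: [4.5, 1.5, -2.2]
gripper_width: 48.7
[568.42  55.18 108.  ] [ 4.45  1.47 -2.15] [ 0.403 -1.145 -0.034]
```

```bash
python3 -m crank '{"linear":[[0.0005,0.0002,0],[0.001,0.0004,0],[0.0015,0.0006,0],[0.0015,0.0006,0],[0.0015,0.0006,-0.001],[0.0015,0.0006,-0.002],[0.0015,0.0006,-0.003],[0.0015,0.0006,-0.004],[0.0015,0.0006,-0.004],[0.0015,0.0006,-0.004]],"turn":[0,0,0,0,0,0,0,0,0,0]}'; python3 -c "
from workcell import r
s=r.read_state();print(s['tcp_pos'].round(2),s['contact_force'].round(2),s['wrist_torque'].round(3))"
```

```text
time: 9.13
tcp_pos: [568.8, 55.4, 103.4]
orientation: [-0.081, 0.703, 0.081, 0.702]
contact_force: [2.3, 0.2, -1.4]
gripper_width: 48.8
[568.78  55.41 103.44] [ 2.26  0.23 -1.41] [ 0.246 -0.582 -0.006]
```

```bash
python3 -m crank '{"linear":[[0.0005,0,-0.001],[0.0006,0,-0.003],[0.0006,0,-0.005],[0.0006,0,-0.007],[0.0006,0,-0.009],[0.0006,0,-0.011],[0.0006,0,-0.013],[0.0006,0,-0.014],[0.0006,0,-0.014],[0.0006,0,-0.014]],"turn":[0,0,0,0,0,0,0,0,0,0]}'; python3 -c "
from workcell import r
s=r.read_state();print(s['tcp_pos'].round(2),s['contact_force'].round(2),s['wrist_torque'].round(3))"
```

```text
time: 9.97
tcp_pos: [569.4, 55.4, 89.6]
orientation: [-0.081, 0.703, 0.081, 0.702]
contact_force: [-0.0, -0.0, -0.2]
gripper_width: 49.1
[569.4   55.38  89.57] [-0.04 -0.04 -0.21] [ 0.018  0.054 -0.012]
```

The bore now rides free on the spindle. Next is a light touch-down on the lugs, which I expect at a TCP height of about 84 mm.

```bash
python3 -m crank '{"linear":[[0,0,-0.001],[0,0,-0.002],[0,0,-0.003],[0,0,-0.004],[0,0,-0.005],[0,0,-0.0055],[0,0,-0.006],[0,0,-0.0065],[0,0,-0.0065],[0,0,-0.0065]],"turn":[0,0,0,0,0,0,0,0,0,0]}'; python3 -c "
from workcell import r
s=r.read_state();print(s['tcp_pos'].round(2),s['contact_force'].round(2),s['wrist_torque'].round(3))"
```

```text
time: 10.8
tcp_pos: [569.8, 55.4, 83.5]
orientation: [-0.081, 0.702, 0.081, 0.703]
contact_force: [0.7, -0.7, 1.9]
gripper_width: 48.8
[569.76  55.44  83.5 ] [ 0.75 -0.66  1.92] [-0.008  0.205 -0.055]
```

```bash
python3 -m crank '{"linear":[[0,0,-0.0005],[0,0,-0.0005],[0,0,-0.0005],[0,0,-0.0005],[0,0,-0.0005],[0,0,-0.0005],[0,0,-0.0005],[0,0,-0.0005],[0,0,-0.0005],[0,0,-0.0005]],"turn":[-0.025,-0.05,-0.075,-0.1,-0.125,-0.15,-0.17,-0.19,-0.2,-0.2]}'; python3 -c "
from workcell import r
s=r.read_state();print(s['tcp_pos'].round(2),s['contact_force'].round(2),s['wrist_torque'].round(3))"
```

```text
time: 11.63
tcp_pos: [569.6, 55.5, 82.7]
orientation: [-0.01, 0.707, 0.01, 0.707]
contact_force: [0.4, -0.4, -0.9]
gripper_width: 48.6
[569.57  55.46  82.68] [ 0.38 -0.43 -0.87] [ 0.029  0.053 -0.003]
```

The upward force has gone, so the slots seem to have met the lugs. I'll lower gently, turning no further, to test it.

```bash
python3 -m crank '{"linear":[[0,0,-0.0005],[0,0,-0.001],[0,0,-0.0015],[0,0,-0.002],[0,0,-0.002],[0,0,-0.002],[0,0,-0.002],[0,0,-0.002],[0,0,-0.002],[0,0,-0.002]],"turn":[0,0,0,0,0,0,0,0,0,0]}'; python3 -c "
from workcell import r
s=r.read_state();print(s['tcp_pos'].round(2),s['contact_force'].round(2),s['wrist_torque'].round(3))"
```

```text
time: 12.47
tcp_pos: [569.6, 55.5, 80.7]
orientation: [-0.01, 0.707, 0.01, 0.707]
contact_force: [-0.6, -0.9, -1.9]
gripper_width: 48.5
[569.61  55.46  80.75] [-0.61 -0.94 -1.87] [ 0.082  0.038 -0.012]
```

```bash
python3 -m crank '{"linear":[[0,0,-0.0005],[0,0,-0.001],[0,0,-0.0015],[0,0,-0.002],[0,0,-0.0025],[0,0,-0.003],[0,0,-0.0035],[0,0,-0.004],[0,0,-0.0042],[0,0,-0.0042]],"turn":[-0.01,-0.02,-0.03,-0.04,-0.04,-0.04,-0.04,-0.04,-0.04,-0.04]}'; python3 -c "
from workcell import r
s=r.read_state();print(s['tcp_pos'].round(2),s['contact_force'].round(2),s['wrist_torque'].round(3))"
```

```text
time: 13.3
tcp_pos: [569.7, 55.5, 77.0]
orientation: [0.004, 0.707, -0.004, 0.707]
contact_force: [-2.0, -0.1, 4.5]
gripper_width: 48.9
[569.66  55.49  76.99] [-2.02 -0.08  4.51] [-0.079  0.474 -0.003]
```

Contact is at TCP z = 77.0, about 6.5–7 mm below the lug contact, so the spool is home. I'll ease the press, open, then rise.

```bash
python3 -m crank '{"linear":[[0,0,0.0003],[0,0,0.0003],[0,0,0.0003],[0,0,0.0003],[0,0,0.0003],[0,0,0.0003],[0,0,0.0003],[0,0,0.0003],[0,0,0.0003],[0,0,0.0003]],"turn":[0,0,0,0,0,0,0,0,0,0]}' 0.72
python3 -m crank '{"linear":[[0,0,0.002],[0,0,0.006],[0,0,0.014],[0,0,0.026],[0,0,0.042],[0,0,0.06],[0,0,0.078],[0,0,0.092],[0,0,0.1],[0,0,0.104]],"turn":[0,0,0,0,0,0,0,0,0,0]}'
python3 -m crank '{"linear":[[-0.002,0.005,0.002],[-0.01,0.02,0.008],[-0.02,0.05,0.015],[-0.03,0.08,0.02],[-0.045,0.12,0.025],[-0.06,0.16,0.03],[-0.07,0.19,0.03],[-0.08,0.21,0.03],[-0.085,0.22,0.03],[-0.085,0.22,0.03]],"turn":[0,0,0,0,0,0,0,0,0,0]}'
python3 -m crank '{"linear":[[0,0,0],[0,0,0],[0,0,0],[0,0,0],[0,0,0],[0,0,0],[0,0,0],[0,0,0],[0,0,0],[0,0,0]],"turn":[0,0,0,0,0,0,0,0,0,0]}'
python3 - <<'E'
from h import *
out=[]
for n in("top","side"):
    g=r.capture(n)[:,:,::-1].copy(); u=proj(n,[[568.5,55,80]])[0].astype(int)
    cv2.imwrite(f"pics/{n}5full.png",g)
    x0,y0=u[0]-33,u[1]-40; im=cv2.resize(g[y0:y0+80,x0:x0+66],None,fx=6,fy=6,interpolation=cv2.INTER_CUBIC)
    t=np.linspace(0,2*np.pi,60)
    for z,c in ((94,(0,255,0)),(101,(0,0,255))):
        p=((proj(n,np.c_[569+25*np.cos(t),55.3+25*np.sin(t),t*0+z])-[x0,y0]+.5)*6).astype(int); cv2.polylines(im,[p.reshape(-1,1,2)],True,c,1)
    out.append(im)
cv2.imwrite("pics/b5.png",cv2.hconcat(out))
s=r.read_state();print(s["tcp_pos"],s["time"])
E
```

```text
time: 14.13
tcp_pos: [569.6, 55.4, 76.8]
orientation: [0.004, 0.707, -0.004, 0.707]
contact_force: [0.2, 0.4, 0.0]
gripper_width: 66.2
time: 14.97
tcp_pos: [570.7, 55.6, 183.3]
orientation: [0.004, 0.706, -0.004, 0.708]
contact_force: [0.3, -0.4, -0.1]
gripper_width: 66.0
time: 15.8
tcp_pos: [482.2, 278.4, 210.3]
orientation: [0.002, 0.708, -0.002, 0.706]
contact_force: [-1.0, 0.0, 0.4]
gripper_width: 66.2
time: 16.63
tcp_pos: [484.6, 275.5, 210.9]
orientation: [0.004, 0.707, -0.004, 0.707]
contact_force: [-0.4, 0.1, 0.4]
gripper_width: 65.9
[484.54937979 275.47736339 210.81518958] 16.7333
```

View pics/b5.png

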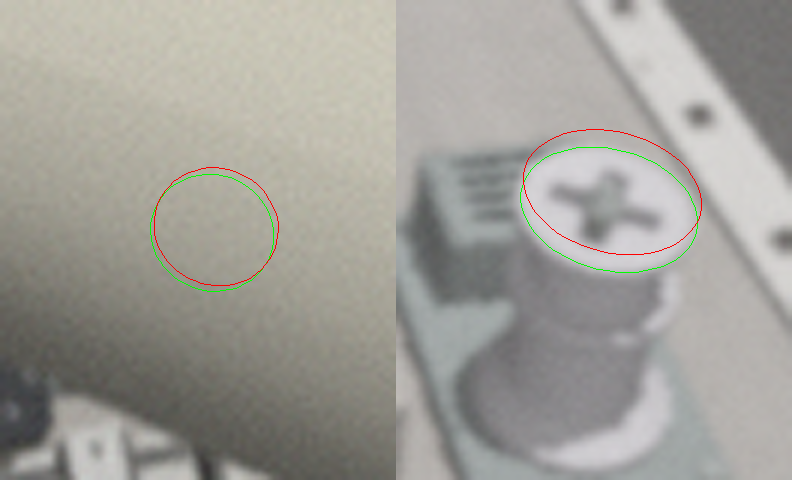

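View pics/side5full.png

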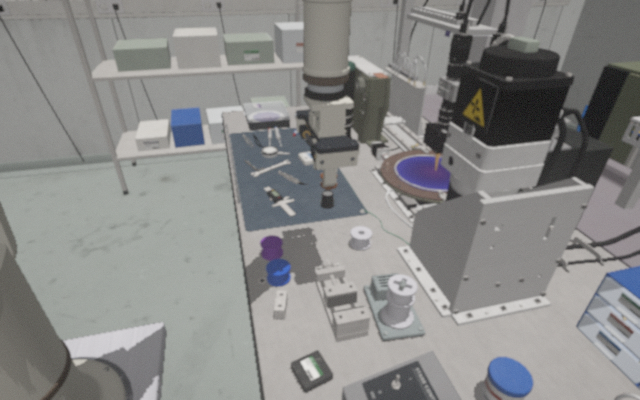

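The spool's top flange at side (400,288) lies on the green outline for fully home (z = 94 mm), not on the red one 7 mm higher. It is level, and the plain spool and the other things are where they were.

```bash
python3 -c "
from workcell import r
print(r.finish_job())"
```

```text
the job is handed in; nothing more can be done
None
```

The keyed spool is on the winder spindle, fully home on the drive disc and released. I handed the job in at about 16.7 s of the 48 s allowed.

- **How it went:** I gripped the aluminium four-slot spool across both flanges and lowered it onto the spindle. A side force of about 4.5 N showed it was off centre, so I shifted it about 2 mm until the force was gone. It touched the lugs at a TCP height of 83.5 mm with about 2 N. Turning it about 11° made the slots drop over the lugs, and it came to rest at 77.0 mm with about 4.5 N. I then eased off, opened the gripper and backed away.
- **Last checks:** The drop of about 6.5 mm fits the 7 mm lugs. In the side picture the top flange lies on the outline for fully home, not the one 7 mm higher, and the spool looks level. The gripper reads no contact force, and the plain spool and the other things look untouched.
- **Not confirmed:** The arm blocked the top camera at the end, so the final seating was checked by force, height and the side camera only. The spindle turned out about 2 mm from where the pictures put it, which is within the stated calibration error.

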